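# Open the cooler's water valve on the shop counter

### The arm

A 6-joint arm with a two-finger parallel gripper is mounted at the origin on the work surface. World frame = base frame: x ahead of the robot, y to its left, z up, the work surface at z = 0. Lengths are in m, angles in rad, forces in N, time in s.
With the tool pointing down it reaches from about 0.25 to 0.85 m from the base axis. Payload 12.5 kg.
Tool frame: the origin (TCP) lies at the very end of the fingers, on their centre line; the grasp point (between the pads) lies 19 mm behind it; y points along the fingers, z is the direction in which the jaws open and shut, and the axes are right-handed (so a half turn about y gives the same grasp; the last joint's range is limited). The gripper opens to 93 mm and grips with 3 to 60 N. Pads are 15 mm wide; open, the fingers measure 128 mm over their backs; the gripper's body (75 mm by 188 mm) begins 65 mm behind the grasp point.
Start: joints at [1.096, 0.351, 1.652, -0, 1.139, -0.085], TCP at [0.209, 0.509, 0.219] pointing down, gripper open.
Joint ranges: [-2.75, 2.75], [-0.79, 2.1], [0.01, 2.65], [-1.57, 4.71], [0.07, 3.14], [-2.87, 2.87]. Speed limits (rad/s): [2.22, 2.22, 2.79, 3.14, 3.14, 3.14].

### API

Orientations are given as a unit quaternion [x, y, z, w].
In Python, from plant import env gives the robot as it stands. The module is installed in compiled form; this text tells all that it offers.
- The arm moves only by the shell command python3 -m jog 'ROWS' [FORCE]. ROWS is JSON, a list of rows, each an object of numbers: "x", "y", "z": the shift along the tool's x, y, z in units of 30 mm (1.0 is 30 mm); "turn": the turn about the tool's y in units of 5 degrees (1.0 is 5 degrees); "hand": the finger opening in mm, from 0 to 93. In form: [{"x": .., "y": .., "z": .., "turn": .., "hand": ..}, ...]. A call has 1 to 20 rows; each row shifts and turns the pose as measured when the row begins, along the tool's axes as they then stand; what a row does not reach is not made up. A row lasts 1/10 s, in which the tool goes at most 50 mm and 8.59 degrees, less where a joint would pass 70% of its speed; a pose out of reach is approached as far as the arm can. A call is refused whole if a number of a shift passes 1 or a number of a turn 1, either way. A call with a gripper value outside its range is refused whole. The fingers move at their own pace and stop on an object; FORCE is the grip in N (left out, the last holds). Time passes only in rows, so rows that do not move let the fingers close. It gives the time, the measured TCP pose, the force and the opening at its end, in the units of the state.
- env.get_obs(): the state, without advancing time (a new reading comes with each control period).
- env.capture(name): name is "scene" or "top" or "wrist"; returns the picture (400x640x3 uint8, red, green, blue); there is no depth.
- env.camera_info(name): a dict with "intrinsics" (3x3 intrinsics, pixels), "extrinsics" (4x4, takes a point from world to camera coordinates). Camera axes: x right, y up, looking along -z (the intrinsics and any distortion apply to the point x, -y, -z); pixel columns grow to the right and rows downward; lengths in m; the calibration is good to about 2 mm. A picture is of the moment at which its call begins: read the wrist's pose just before it. camera_info takes no time and is no camera call; for the wrist camera it gives the pose at the moment of the call.
- env.hand_in(): hands the job in, once; it reports no verdict.
The state is a dict: "time": time; "qpos": joint angles; "qd": joint speeds; "joint_torque": joint torques, N m; "eef_pos": TCP position; "ee_rot": TCP orientation; "wrist_force": force on the tool from outside, world axes, zero at the start; "wrist_torque": the same for the moment, N m; "opening": finger opening in m.
Only numpy, scipy, OpenCV 4.12 (cv2) and the standard library are available. Lean on these libraries where they do the work, as an engineer would, in place of code of your own. Each camera call takes 0.05 s, during which the arm holds its last target.

### The job

Turn on the water to the shop's air cooler: open the valve with the small handwheel fully, turning it counter-clockwise (seen from above) to its stop, and let go. The wheel rises as it opens, so your hand must go up with it. Leave the valve with the large handwheel shut; it is the drain.

Things in the scene. Friction and masses are not known exactly. Their poses are not given: they have to be found in the camera images.
- feed_grip (a point): Centre of the small handwheel: on its axis, half-way up the rim; z is the stem (up). A level solid aluminium disc, 56 mm across, 16 mm thick, 5 mm nut on top, on a brass globe valve in a low bridge of 18 mm copper pipe. 124 mm above the counter when shut; rises with the wheel. Beside the rim it is free for 35 mm below. Grip the rim across its diameter from above, at any yaw.
- feed_wheel (a joint): Turn of the small wheel in rad: 0 shut, 1.25 fully open (hard stop). Grows counter-clockwise seen from above. It starts between 0 and 0.25. The steep thread lifts wheel and stem 20 mm per rad (25 mm in all); a hand that does not rise with it slips. Turning takes about 0.35 N m and it stays where it is left.
- drain_grip (a point): Centre of the large handwheel of the drain valve, on its axis, half-way up its rim: the same make and materials, but the wheel is 96 mm in diameter (16 mm thick) and its pipe 26 mm, 190 mm long. Same height, 124 mm above the counter. Not to be turned.
- drain_wheel (a joint): Turn of the large wheel in rad: 0 shut, where it starts and must stay; grows counter-clockwise seen from above.

How it is judged:
By the outcome, as a careful person would: the job done as asked, in the order asked, and still so for the second after the job is handed in, with the robot touching nothing.
It also fails if it takes over 32 s, if anything falls off the work surface, if the arm or the gripper's body presses on something with over 40 N, if the wrist force passes 120 N, or if a joint passes its speed limit or range.

## Working session

There is one attempt and no reset: what is moved stays moved. The work goes in short steps, Python scripts to look and compute and a shell command to move; the robot and the scene stay as the last step left them, time stands still between calls to the robot, and variables do not carry over. Pictures are saved under pics/ and viewed, and the job is handed in when it is done.

```bash
mkdir -p pics; python3 - <<'E'
from plant import env
import cv2,numpy as np
o=env.get_obs();print({k:np.round(v,3).tolist() for k,v in o.items()})
for n in ["scene","top","wrist"]:
    i=env.camera_info(n);print(n,np.round(i["intrinsics"],1).tolist(),np.round(i["extrinsics"],4).tolist(),[k for k in i])
    cv2.imwrite(f"pics/{n}0.png",env.capture(n)[:,:,::-1])
E
```

```text
{'time': 0.0, 'qpos': [1.096, 0.351, 1.652, -0.0, 1.139, -0.085], 'qd': [-0.001, 0.001, 0.0, -0.001, -0.001, 0.0], 'joint_torque': [0.002, -49.732, -28.526, 0.07, 0.026, -0.0], 'eef_pos': [0.209, 0.508, 0.218], 'ee_rot': [0.694, -0.137, 0.137, -0.693], 'wrist_force': [0.563, 0.32, 0.561], 'wrist_torque': [-0.061, -0.044, -0.009], 'opening': 0.093}
scene [[490.7, 0.0, 317.4], [0.0, 490.7, 200.8], [0.0, 0.0, 1.0]] [[-0.4157, 0.9093, 0.0194, 0.2187], [-0.5121, -0.2517, 0.8212, 0.1388], [0.7516, 0.3315, 0.5703, -1.655], [0.0, 0.0, 0.0, 1.0]] ['intrinsics', 'extrinsics']
top [[376.0, 0.0, 323.3], [0.0, 376.0, 202.1], [0.0, 0.0, 1.0]] [[-0.0259, -0.9996, -0.007, 0.001], [0.9931, -0.0266, 0.1144, -0.5757], [-0.1146, -0.0039, 0.9934, -0.7941], [0.0, 0.0, 0.0, 1.0]] ['intrinsics', 'extrinsics']
wrist [[282.2, 0.0, 318.2], [0.0, 282.2, 201.5], [0.0, 0.0, 1.0]] [[0.3803, 0.9249, -0.0012, -0.5484], [-0.8968, 0.3684, -0.2451, 0.0287], [-0.2262, 0.0943, 0.9695, -0.3894], [0.0, 0.0, 0.0, 1.0]] ['intrinsics', 'extrinsics']
```

View pics/scene0.png

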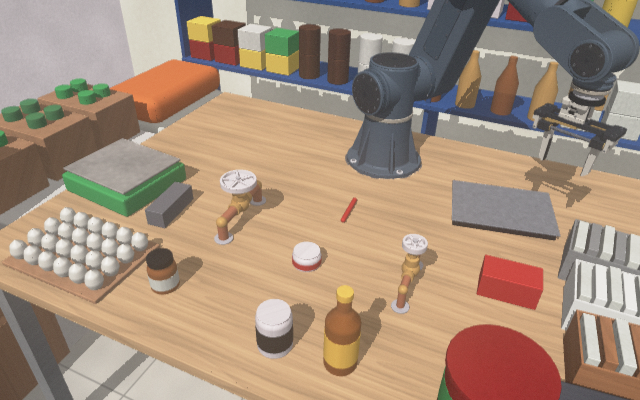

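View pics/top0.png

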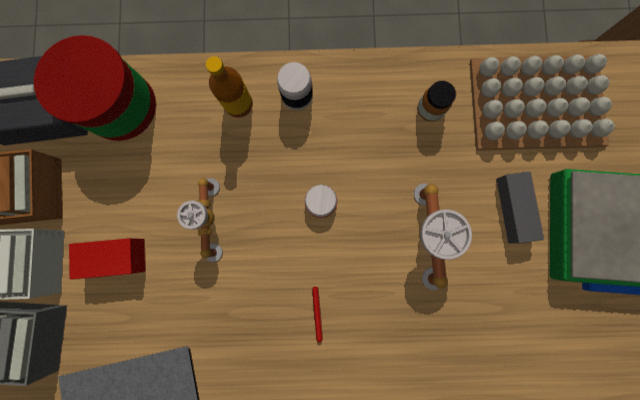

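View pics/wrist0.png

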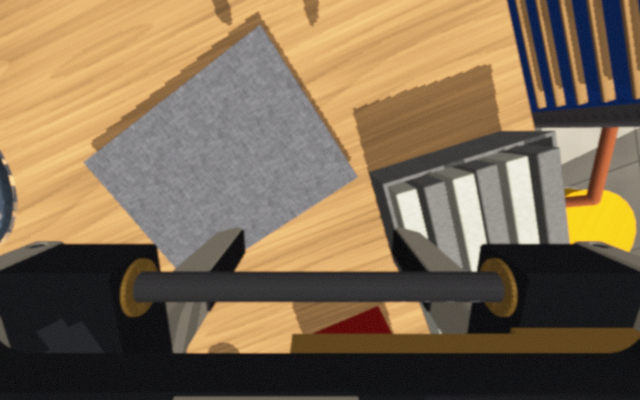

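The scene view shows the small wheel at about (414,243) and the large one at (239,182). In the top view they are at (192,215) and (446,234). Next I fit and triangulate the rims.

```bash
cat > h.py <<'E'
import numpy as np,cv2
from plant import env
def ray(n,px,info=None):
    i=info or env.camera_info(n);K=np.array(i["intrinsics"]);E=np.array(i["extrinsics"])
    d=np.linalg.inv(K)@np.array([px[0],px[1],1.]);d=np.array([d[0],-d[1],-d[2]])
    R=E[:3,:3];return -R.T@E[:3,3],R.T@d
def onplane(n,px,z):
    c,d=ray(n,px);return c+d*(z-c[2])/d[2]
def tri(a,b):
    (c1,d1),(c2,d2)=a,b
    s=np.linalg.lstsq(np.stack([d1,-d2],1),c2-c1,rcond=None)[0]
    return (c1+d1*s[0]+c2+d2*s[1])/2,np.linalg.norm(c1+d1*s[0]-c2-d2*s[1])
E
python3 - <<'E'
from h import *
R={}
for n,cs in {"top":[(192,215),(446,234)],"scene":[(414,243),(239,182)]}.items():
    im=cv2.imread(f"pics/{n}0.png");hsv=cv2.cvtColor(im,cv2.COLOR_BGR2HSV)
    for k,c in zip("sl",cs):
        r=22 if k=="s" else 34
        m=((hsv[...,1]<60)&(hsv[...,2]>90)).astype(np.uint8)
        w=np.zeros_like(m);cv2.circle(w,c,r,1,-1);m&=w
        nn,lab,st,ce=cv2.connectedComponentsWithStats(m)
        b=1+np.argmax(st[1:,4]);mm=(lab==b).astype(np.uint8)
        cn=max(cv2.findContours(mm,cv2.RETR_EXTERNAL,cv2.CHAIN_APPROX_NONE)[0],key=cv2.contourArea)
        e=cv2.fitEllipse(cv2.convexHull(cn));print(n,k,np.round(e[0],1),np.round(e[1],1),round(e[2]),st[b])
        R[n,k]=e[0]
        x,y=c;cr=cv2.resize(im[y-40:y+40,x-50:x+50],None,fx=4,fy=4,interpolation=cv2.INTER_CUBIC)
        ee=(((e[0][0]-x+50.5)*4-.5,(e[0][1]-y+40.5)*4-.5),(e[1][0]*4,e[1][1]*4),e[2]);cv2.ellipse(cr,ee,(0,255,0),1)
        R[n,k,"c"]=cr
cv2.imwrite("pics/crop1.png",np.vstack([np.hstack([R[n,k,"c"] for k in "sl"]) for n in("top","scene")])[:640:])
for k in "sl":
    p,g=tri(ray("top",R["top",k]),ray("scene",R["scene",k]));print(k,np.round(p,4),round(g,4),np.round(onplane("top",R["top",k],.132),4),np.round(onplane("scene",R["scene",k],.132),4))
E
python3 -c "
import cv2;i=cv2.imread('pics/crop1.png');cv2.imwrite('pics/crop1s.png',cv2.resize(i,(750,600)))"
```

```text
top s [191.2 214.3] [27.7 29.7] 51 [177 201  30  28 624]
top l [446.1 233.9] [49.1 51.6] 129 [ 421  209   51   50 1968]
scene s [414.3 243.7] [21.4 26.7] 102 [402 234  26  21 450]
scene l [237.8 181.2] [24.7 38.2] 86 [220 169  37  25 751]
s [0.547  0.2425 0.1302] 0.0013 [0.5471 0.2412 0.132 ] [0.5488 0.2434 0.132 ]
l [ 0.4962 -0.2481  0.1274] 0.0022 [ 0.4965 -0.2477  0.132 ] [ 0.5021 -0.2427  0.132 ]
```

View pics/crop1s.png

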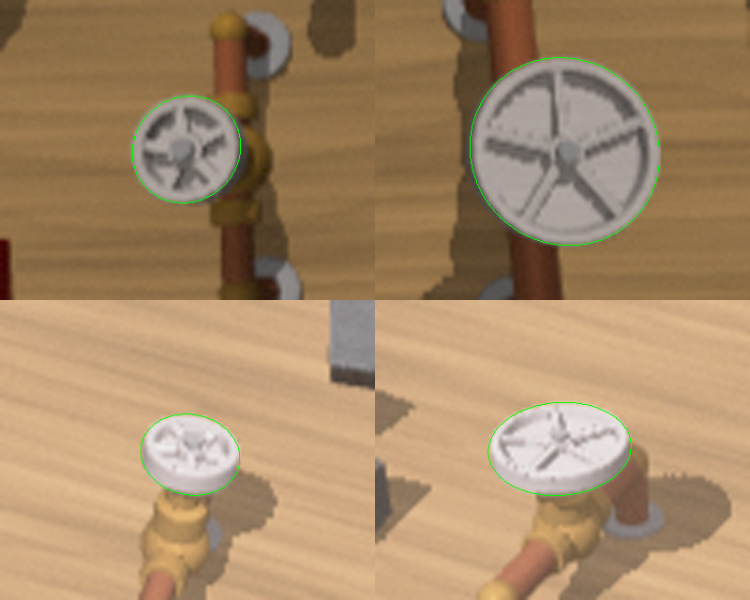

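```bash
cat >> h.py <<'E'
from scipy.spatial.transform import Rotation as Rot
def go(t):
    o=env.get_obs();R=Rot.from_quat(o["ee_rot"]).as_matrix()
    d=np.array(t)-o["eef_pos"]
    print("t",round(o["time"],2),"tcp",np.round(o["eef_pos"],4),"open",round(o["opening"],4),"q",np.round(o["qpos"],2))
    print("axes x",np.round(R[:,0],3),"y",np.round(R[:,1],3),"z",np.round(R[:,2],3),"zyaw",round(np.degrees(np.arctan2(R[1,2],R[0,2])),1))
    print("F",np.round(o["wrist_force"],2),"T",np.round(o["wrist_torque"],3),"units xyz",np.round(R.T@d/.03,3))
E
python3 -c "
from h import *
go([.547,.242,.19])"
```

```text
t 0.15 tcp [0.2088 0.5085 0.2182] open 0.0933 q [ 1.1   0.35  1.65  0.    1.14 -0.08]
axes x [ 0.925 -0.38  -0.   ] y [-0.    -0.001 -1.   ] z [ 0.38   0.925 -0.001] zyaw 67.7
F [-0.83  0.06 -0.41] T [-0.029 -0.025 -0.025] units xyz [13.802  0.944 -3.933]
```

```bash
python3 -m jog '[{"x":0.9,"z":-0.26},{"x":0.9,"z":-0.26},{"x":0.9,"z":-0.26},{"x":0.9,"z":-0.26},{"x":0.9,"z":-0.26},{"x":0.9,"z":-0.26},{"x":0.9,"z":-0.26},{"x":0.9,"z":-0.26},{"x":0.9,"z":-0.26},{"x":0.9,"z":-0.26},{"x":0.9,"z":-0.26},{"x":0.9,"z":-0.26},{"x":0.9,"z":-0.26},{"x":0.9,"z":-0.26},{"x":0.9,"z":-0.26},{}]' 50
python3 -c "
from h import *
go([.547,.242,.19])"
```

```text
t 0.15 tcp [0.2088 0.5085 0.2182] open 0.0933 q [ 1.1   0.35  1.65  0.    1.14 -0.08]
axes x [ 0.925 -0.38  -0.   ] y [-0.    -0.001 -1.   ] z [ 0.38   0.925 -0.001] zyaw 67.7
F [-0.83  0.06 -0.41] T [-0.029 -0.025 -0.025] units xyz [13.802  0.944 -3.933]validation failed for argument at $[0]...
```

The call was refused. Most likely every key has to be present.

```bash
python3 -m jog '[{"x":0.9,"y":0,"z":-0.26,"turn":0,"hand":93},{"x":0.9,"y":0,"z":-0.26,"turn":0,"hand":93},{"x":0.9,"y":0,"z":-0.26,"turn":0,"hand":93},{"x":0.9,"y":0,"z":-0.26,"turn":0,"hand":93},{"x":0.9,"y":0,"z":-0.26,"turn":0,"hand":93},{"x":0.9,"y":0,"z":-0.26,"turn":0,"hand":93},{"x":0.9,"y":0,"z":-0.26,"turn":0,"hand":93},{"x":0.9,"y":0,"z":-0.26,"turn":0,"hand":93},{"x":0.9,"y":0,"z":-0.26,"turn":0,"hand":93},{"x":0.9,"y":0,"z":-0.26,"turn":0,"hand":93},{"x":0.9,"y":0,"z":-0.26,"turn":0,"hand":93},{"x":0.9,"y":0,"z":-0.26,"turn":0,"hand":93},{"x":0.9,"y":0,"z":-0.26,"turn":0,"hand":93},{"x":0.9,"y":0,"z":-0.26,"turn":0,"hand":93}]' 50
python3 -c "
from h import *
go([.547,.242,.19])"
```

```text
time: 1.55
eef_pos: [0.5256, 0.2549, 0.2152]
ee_rot: [0.696, -0.137, 0.134, -0.692]
wrist_force: [-0.5, -0.6, -0.0]
opening: 0.0926
t 1.55 tcp [0.5256 0.2549 0.2152] open 0.0926 q [ 0.37  0.42  1.56 -0.    1.17 -0.81]
axes x [ 0.927 -0.375 -0.003] y [-0.005 -0.004 -1.   ] z [ 0.375  0.927 -0.006] zyaw 68.0
F [-0.55 -0.62 -0.03] T [ 0.032 -0.049 -0.022] units xyz [ 0.826  0.839 -0.126]
```

```bash
python3 -m jog '[{"x":0.6,"y":0.4,"z":-0.1,"turn":0,"hand":93},{"x":0.2,"y":0.4,"z":0,"turn":0,"hand":93},{"x":0,"y":0,"z":0,"turn":0,"hand":93}]' 50
python3 - <<'E'
from h import *
go([.547,.242,.107])
cv2.imwrite("pics/w1.png",env.capture("wrist")[:,:,::-1])
E
```

```text
time: 1.85
eef_pos: [0.549, 0.2403, 0.1894]
ee_rot: [0.696, -0.138, 0.135, -0.692]
wrist_force: [0.2, 0.6, 0.0]
opening: 0.0928
t 1.85 tcp [0.549  0.2403 0.1894] open 0.0928 q [ 0.34  0.47  1.54 -0.    1.13 -0.85]
axes x [ 0.926 -0.379 -0.004] y [-0.006 -0.004 -1.   ] z [ 0.379  0.926 -0.006] zyaw 67.8
F [0.19 0.6  0.04] T [-0.05   0.008 -0.025] units xyz [-0.073  2.746  0.045]
```

View pics/w1.png

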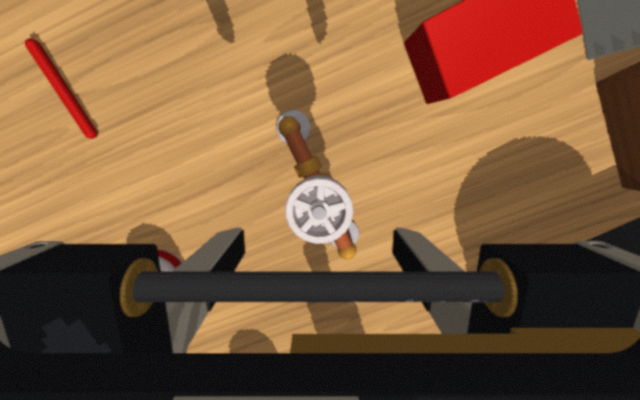

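The wrist view shows the small wheel at (320,210), centred between the fingers. I'll check its position with this view, which is a third ray.

```bash
python3 - <<'E'
from h import *
im=cv2.imread("pics/w1.png");hsv=cv2.cvtColor(im,cv2.COLOR_BGR2HSV)
m=((hsv[...,1]<60)&(hsv[...,2]>90)).astype(np.uint8);w=np.zeros_like(m);cv2.circle(w,(320,210),40,1,-1);m&=w
m=cv2.morphologyEx(m,cv2.MORPH_OPEN,np.ones((3,3)))
cn=max(cv2.findContours(m,0,1)[0],key=cv2.contourArea);e=cv2.fitEllipse(cv2.convexHull(cn));print(e)
for z in(.128,.134):print(onplane("wrist",e[0],z),onplane("top",(191.2,214.3),z))
p,g=tri(ray("wrist",e[0]),ray("top",(191.2,214.3)));print(p,g)
p,g=tri(ray("wrist",e[0]),ray("scene",(414.3,243.7)));print(p,g)
go([.547,.242,.107])
E
```

```text
((320.8184814453125, 211.3532257080078), (66.01309967041016, 74.28083038330078), 131.19227600097656)
[0.54787569 0.24192145 0.128     ] [0.54750156 0.24273143 0.128     ]
[0.5462727  0.24255231 0.134     ] [0.54695047 0.24058392 0.134     ]
[0.54736516 0.24210058 0.12979884] 6.171540018220041e-05
[0.5470837  0.24272559 0.13077859] 0.0010206515366116909
t 1.9 tcp [0.5489 0.2407 0.1902] open 0.0932 q [ 0.34  0.47  1.54 -0.    1.13 -0.85]
axes x [ 0.926 -0.378 -0.003] y [-0.005 -0.004 -1.   ] z [ 0.378  0.926 -0.006] zyaw 67.8
F [ 0.22  0.13 -0.08] T [ 0.023  0.058 -0.023] units xyz [-0.066  2.772  0.033]
```

```bash
python3 -m jog '[{"x":-0.06,"y":0.6,"z":0.03,"turn":0,"hand":93},{"x":0,"y":0.6,"z":0,"turn":0,"hand":93},{"x":0,"y":0.6,"z":0,"turn":0,"hand":93},{"x":0,"y":0.5,"z":0,"turn":0,"hand":93},{"x":0,"y":0.4,"z":0,"turn":0,"hand":93},{"x":0,"y":0,"z":0,"turn":0,"hand":93}]' 50
python3 - <<'E'
from h import *
go([.547,.242,.107])
E
```

```text
time: 2.5
eef_pos: [0.5439, 0.247, 0.1097]
ee_rot: [0.695, -0.135, 0.134, -0.693]
wrist_force: [-0.6, 0.8, -0.2]
opening: 0.0933
t 2.5 tcp [0.5439 0.247  0.1097] open 0.0933 q [ 0.35  0.56  1.62 -0.    0.97 -0.84]
axes x [ 0.928 -0.373 -0.001] y [-0.002 -0.002 -1.   ] z [ 0.373  0.928 -0.003] zyaw 68.1
F [-0.64  0.76 -0.18] T [-0.068  0.032 -0.021] units xyz [ 0.158  0.089 -0.116]
```

```bash
python3 -m jog '[{"x":0.15,"y":0.08,"z":-0.11,"turn":0,"hand":93},{"x":0,"y":0,"z":0,"turn":0,"hand":93}]' 50
python3 - <<'E'
from h import *
go([.547,.242,.107])
E
```

```text
time: 2.7
eef_pos: [0.5471, 0.2427, 0.1084]
ee_rot: [0.695, -0.134, 0.134, -0.694]
wrist_force: [-0.6, -0.3, 0.4]
opening: 0.093
t 2.7 tcp [0.5471 0.2427 0.1084] open 0.093 q [ 0.34  0.57  1.61 -0.    0.96 -0.85]
axes x [ 0.928 -0.372 -0.   ] y [-0.001 -0.002 -1.   ] z [ 0.372  0.928 -0.002] zyaw 68.2
F [-0.56 -0.35  0.45] T [-0.038 -0.03   0.01 ] units xyz [ 0.005  0.046 -0.024]
```

Centred. Now I close at 50 N.

```bash
python3 -m jog '[{"x":0,"y":0,"z":0,"turn":0,"hand":50},{"x":0,"y":0,"z":0,"turn":0,"hand":50},{"x":0,"y":0,"z":0,"turn":0,"hand":50},{"x":0,"y":0,"z":0,"turn":0,"hand":50},{"x":0,"y":0,"z":0,"turn":0,"hand":50},{"x":0,"y":0,"z":0,"turn":0,"hand":50}]' 50
python3 - <<'E'
from h import *
go([.547,.242,.107])
E
```

```text
time: 3.3
eef_pos: [0.5473, 0.2411, 0.1102]
ee_rot: [0.696, -0.134, 0.134, -0.693]
wrist_force: [-0.7, -5.2, 1.8]
opening: 0.0549
t 3.3 tcp [0.5473 0.2411 0.1102] open 0.0549 q [ 0.34  0.56  1.61 -0.    0.97 -0.85]
axes x [ 0.928 -0.372  0.001] y [-0.001 -0.004 -1.   ] z [ 0.372  0.928 -0.004] zyaw 68.2
F [-0.7  -5.19  1.81] T [-1.132  0.247  0.126] units xyz [-0.02   0.107  0.025]
```

```bash
python3 -m jog '[{"x":0,"y":-0.04,"z":0,"turn":-0.6,"hand":40},{"x":0,"y":-0.04,"z":0,"turn":-0.6,"hand":40},{"x":0,"y":-0.04,"z":0,"turn":-0.6,"hand":40},{"x":0,"y":-0.04,"z":0,"turn":-0.6,"hand":40}]' 60
python3 - <<'E'
from h import *
go([.547,.242,.107])
E
```

```text
time: 3.7
eef_pos: [0.5473, 0.2413, 0.1143]
ee_rot: [0.706, -0.059, 0.059, -0.704]
wrist_force: [0.2, -0.2, -1.5]
opening: 0.055
t 3.7 tcp [0.5473 0.2413 0.1143] open 0.055 q [ 0.34  0.56  1.61 -0.    0.97 -1.06]
axes x [ 0.986 -0.167 -0.001] y [-0.001 -0.003 -1.   ] z [ 0.167  0.986 -0.003] zyaw 80.4
F [ 0.19 -0.21 -1.46] T [ 0.082 -0.152 -0.297] units xyz [-0.015  0.244  0.02 ]
```

It tracks well: 12° of turn and a 4 mm rise, with about 0.3 N m of torque. I continue.

```bash
python3 -m jog '[{"x":0,"y":-0.052,"z":0,"turn":-0.9,"hand":40},{"x":0,"y":-0.052,"z":0,"turn":-0.9,"hand":40},{"x":0,"y":-0.052,"z":0,"turn":-0.9,"hand":40},{"x":0,"y":-0.052,"z":0,"turn":-0.9,"hand":40},{"x":0,"y":-0.052,"z":0,"turn":-0.9,"hand":40},{"x":0,"y":-0.052,"z":0,"turn":-0.9,"hand":40}]' 60
python3 - <<'E'
from h import *
go([.547,.242,.107])
E
```

```text
time: 4.3
eef_pos: [0.5473, 0.2421, 0.124]
ee_rot: [0.698, 0.112, -0.113, -0.698]
wrist_force: [-0.4, 1.3, -0.3]
opening: 0.055
t 4.3 tcp [0.5473 0.2421 0.124 ] open 0.055 q [ 0.34  0.55  1.6  -0.    0.99 -1.55]
axes x [ 0.95   0.313 -0.002] y [-0.001 -0.001 -1.   ] z [-0.313  0.95  -0.   ] zyaw 108.3
F [-0.44  1.26 -0.33] T [ 0.083  0.03  -0.357] units xyz [-0.009  0.566  0.   ]
```

```bash
python3 -m jog '[{"x":0,"y":-0.052,"z":0,"turn":-0.9,"hand":40},{"x":0,"y":-0.052,"z":0,"turn":-0.9,"hand":40},{"x":0,"y":-0.052,"z":0,"turn":-0.9,"hand":40},{"x":0,"y":-0.023,"z":0,"turn":-0.4,"hand":40},{"x":0,"y":-0.023,"z":0,"turn":-0.4,"hand":40}]' 60
python3 - <<'E'
from h import *
go([.547,.242,.107])
E
```

```text
time: 4.8
eef_pos: [0.547, 0.2426, 0.1303]
ee_rot: [-0.671, -0.22, 0.222, 0.672]
wrist_force: [-0.6, 0.9, -0.6]
opening: 0.055
t 4.8 tcp [0.547  0.2426 0.1303] open 0.055 q [ 0.34  0.54  1.6   0.    1.01 -1.87]
axes x [ 0.805  0.594 -0.001] y [-0.002  0.001 -1.   ] z [-0.594  0.805  0.002] zyaw 126.4
F [-0.61  0.88 -0.61] T [-0.004 -0.07  -0.35 ] units xyz [-0.011  0.778 -0.016]
```

```bash
python3 -m jog '[{"x":0,"y":-0.023,"z":0,"turn":-0.4,"hand":40},{"x":0,"y":-0.023,"z":0,"turn":-0.4,"hand":40},{"x":0,"y":-0.023,"z":0,"turn":-0.4,"hand":40}]' 60
python3 - <<'E'
from h import *
go([.547,.242,.107])
E
```

```text
time: 5.1
eef_pos: [0.5469, 0.2427, 0.1325]
ee_rot: [-0.658, -0.256, 0.257, 0.66]
wrist_force: [-0.4, 0.6, 0.5]
opening: 0.055
t 5.1 tcp [0.5469 0.2427 0.1325] open 0.055 q [ 0.34  0.53  1.6   0.    1.01 -1.98]
axes x [ 0.736  0.677 -0.001] y [-0.002  0.001 -1.   ] z [-0.677  0.736  0.002] zyaw 132.6
F [-0.4   0.57  0.53] T [ 0.004 -0.05  -0.347] units xyz [-0.013  0.849 -0.021]
```

```bash
python3 -m jog '[{"x":0,"y":-0.023,"z":0,"turn":-0.4,"hand":40},{"x":0,"y":-0.023,"z":0,"turn":-0.4,"hand":40}]' 60
python3 - <<'E'
from h import *
go([.547,.242,.107])
E
```

```text
time: 5.3
eef_pos: [0.5468, 0.2428, 0.1333]
ee_rot: [-0.648, -0.279, 0.28, 0.651]
wrist_force: [1.9, 0.7, -6.6]
opening: 0.0551
t 5.3 tcp [0.5468 0.2428 0.1333] open 0.0551 q [ 0.34  0.53  1.6   0.    1.01 -2.05]
axes x [ 0.687  0.726 -0.001] y [-0.003  0.002 -1.   ] z [-0.726  0.687  0.003] zyaw 136.6
F [ 1.91  0.69 -6.59] T [ 0.125 -0.398 -1.542] units xyz [-0.014  0.878 -0.026]
```

Torque jumped from 0.35 to 1.5 N m, so this looks like the stop. I nudge once more, without rising, to confirm.

```bash
python3 -m jog '[{"x":0,"y":-0.005,"z":0,"turn":-0.3,"hand":40},{"x":0,"y":0,"z":0,"turn":-0.3,"hand":40}]' 60
python3 - <<'E'
from h import *
go([.547,.242,.107])
cv2.imwrite("pics/w2.png",env.capture("wrist")[:,:,::-1])
cv2.imwrite("pics/s2.png",env.capture("scene")[:,:,::-1])
E
```

```text
time: 5.5
eef_pos: [0.5468, 0.2429, 0.1335]
ee_rot: [-0.641, -0.295, 0.296, 0.644]
wrist_force: [-1.6, -0.1, 3.5]
opening: 0.0553
t 5.5 tcp [0.5468 0.2429 0.1335] open 0.0553 q [ 0.34  0.53  1.6   0.01  1.01 -2.1 ]
axes x [0.651 0.759 0.001] y [-0.003  0.004 -1.   ] z [-0.759  0.651  0.005] zyaw 139.4
F [-1.62 -0.06  3.49] T [-0.096  0.167 -2.631] units xyz [-0.019  0.885 -0.028]
```

View pics/s2.png

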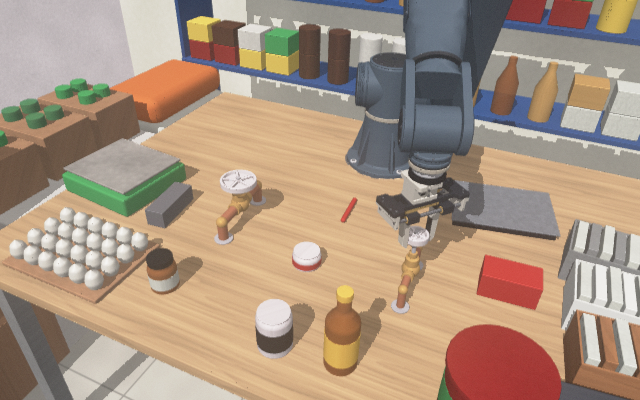

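View pics/w2.png

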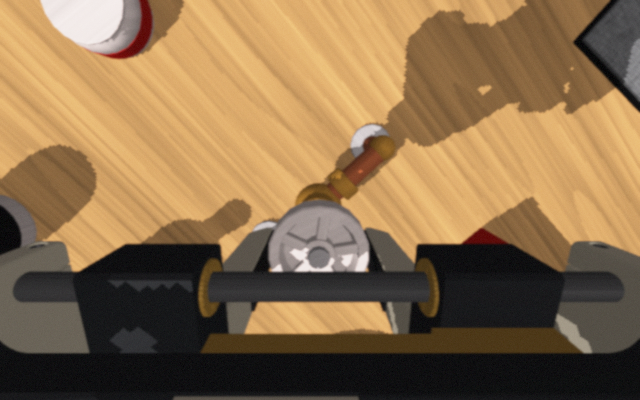

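Torque rose to 2.6 N m with no further lift, so it is at the hard stop. The wheel's total was about 68° and 23 mm of rise. I release and lift.

```bash
python3 -m jog '[{"x":0,"y":0,"z":0,"turn":0,"hand":93},{"x":0,"y":0,"z":0,"turn":0,"hand":93},{"x":0,"y":0,"z":0,"turn":0,"hand":93},{"x":0,"y":0,"z":0,"turn":0,"hand":93},{"x":0,"y":0,"z":0,"turn":0,"hand":93},{"x":0,"y":-0.4,"z":0,"turn":0,"hand":93},{"x":0,"y":-0.7,"z":0,"turn":0,"hand":93},{"x":0,"y":-0.9,"z":0,"turn":0,"hand":93},{"x":0,"y":-0.9,"z":0,"turn":0,"hand":93},{"x":0,"y":-0.4,"z":0,"turn":0,"hand":93},{"x":0,"y":0,"z":0,"turn":0,"hand":93}]'
python3 - <<'E'
from h import *
go([.547,.242,.107])
for n in("wrist","scene","top"):cv2.imwrite(f"pics/{n}3.png",env.capture(n)[:,:,::-1])
E
```

```text
time: 6.7
eef_pos: [0.5469, 0.2427, 0.2393]
ee_rot: [-0.641, -0.298, 0.299, 0.642]
wrist_force: [-0.3, -1.1, -0.8]
opening: 0.093
t 6.7 tcp [0.5469 0.2427 0.2393] open 0.093 q [ 0.34  0.42  1.5   0.    1.23 -2.1 ]
axes x [ 0.644  0.765 -0.   ] y [-0.002  0.001 -1.   ] z [-0.765  0.644  0.002] zyaw 139.9
F [-0.26 -1.14 -0.85] T [0.112 0.019 0.006] units xyz [-0.014  4.41  -0.024]
```

View pics/wrist3.png

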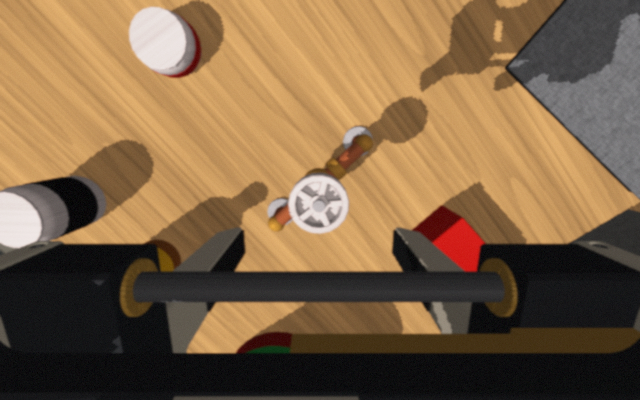

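View pics/scene3.png

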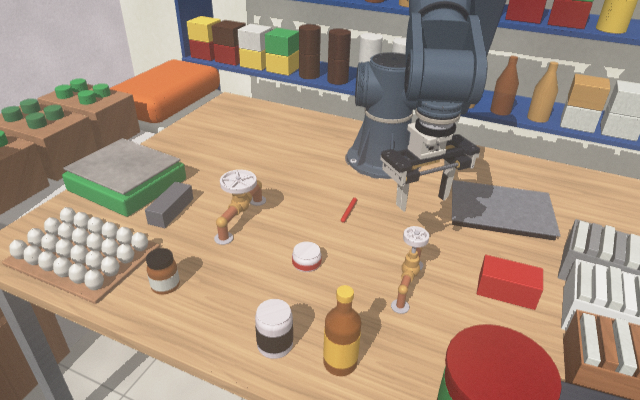

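```bash
python3 - <<'E'
from h import *
def ell(f,c,r):
    im=cv2.imread(f);hsv=cv2.cvtColor(im,cv2.COLOR_BGR2HSV)
    m=((hsv[...,1]<60)&(hsv[...,2]>90)).astype(np.uint8);w=np.zeros_like(m);cv2.circle(w,c,r,1,-1);m&=w
    m=cv2.morphologyEx(m,cv2.MORPH_OPEN,np.ones((3,3)))
    cn=max(cv2.findContours(m,0,1)[0],key=cv2.contourArea);return cv2.fitEllipse(cv2.convexHull(cn))
a=ell("pics/wrist3.png",(319,204),34);b=ell("pics/scene3.png",(416,237),22);print(a,b)
print(tri(ray("wrist",a[0]),ray("scene",b[0])))
a0=ell("pics/scene0.png",(414,243),22)
# height at known axis from scene rows
for e in(a0,b):
    c,d=ray("scene",e[0]);t=((np.array([.547,.242])-c[:2])@d[:2])/(d[:2]@d[:2]);print("z at axis",(c+d*t)[2])
# drain change
for n,(x,y) in {"top":(446,234),"scene":(239,182)}.items():
    A=cv2.imread(f"pics/{n}0.png").astype(int);B=cv2.imread(f"pics/{n}3.png").astype(int)
    print(n,"drain diff",abs(A-B)[y-28:y+28,x-28:x+28].mean(),abs(A-B)[y-28:y+28,x-28:x+28].max())
T=cv2.imread("pics/top3.png");W=[cv2.imread(f"pics/{f}.png") for f in("w1","wrist3")]
cv2.imwrite("pics/cmp.png",np.hstack([cv2.resize(w[165:255,275:365],(390,390),interpolation=2) for w in W]))
E
```

```text
((317.6919250488281, 203.12661743164062), (59.50477600097656, 61.18547439575195), 86.34204864501953) ((415.28387451171875, 238.17083740234375), (25.603769302368164, 27.222900390625), 178.42630004882812)
(array([0.54481292, 0.24159157, 0.14426566]), np.float64(0.0027132012763581067))
z at axis 0.1303762202035218
z at axis 0.1463136995507598
top drain diff 9.05218962585034 18
scene drain diff 3.4345238095238093 10
```

View pics/cmp.png

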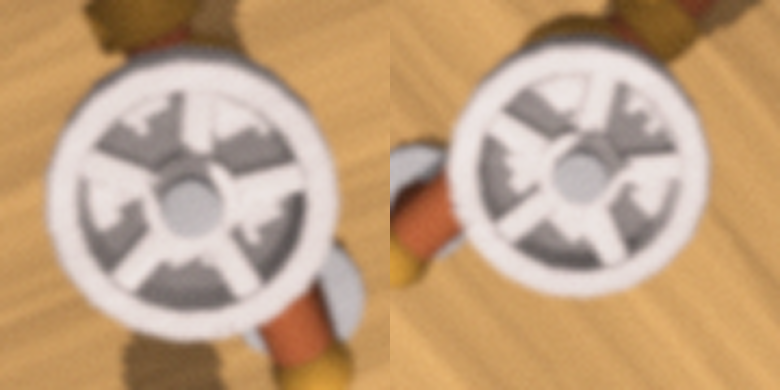

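The image-based height after release is ambiguous because the rim's side and the shadow bias the fit. The direct check is to re-grip and push counter-clockwise: at the stop the torque must rise at once.

```bash
python3 -m jog '[{"x":0,"y":0.7,"z":0,"turn":0,"hand":93},{"x":0,"y":0.7,"z":0,"turn":0,"hand":93},{"x":0,"y":0.7,"z":0,"turn":0,"hand":93},{"x":0,"y":0.7,"z":0,"turn":0,"hand":93},{"x":0,"y":0.5,"z":0,"turn":0,"hand":93},{"x":0,"y":0.3,"z":0,"turn":0,"hand":93},{"x":0,"y":0,"z":0,"turn":0,"hand":93}]' 60
python3 - <<'E'
from h import *
go([.547,.2422,.130])
E
```

```text
time: 7.55
eef_pos: [0.5409, 0.2406, 0.1157]
ee_rot: [-0.64, -0.292, 0.305, 0.642]
wrist_force: [0.1, -0.7, -0.1]
opening: 0.0929
t 7.55 tcp [0.5409 0.2406 0.1157] open 0.0929 q [ 0.34  0.55  1.61  0.    0.99 -2.1 ]
axes x [ 0.644  0.765 -0.016] y [-0.018 -0.005 -1.   ] z [-0.765  0.645  0.011] zyaw 139.9
F [ 0.1 -0.7 -0.1] T [ 0.074  0.029 -0.021] units xyz [ 0.164 -0.48  -0.116]
```

```bash
python3 -m jog '[{"x":0.16,"y":-0.46,"z":-0.11,"turn":0,"hand":93},{"x":0,"y":0,"z":0,"turn":0,"hand":93}]' 60
python3 - <<'E'
from h import *
go([.547,.2422,.130])
E
```

```text
time: 7.75
eef_pos: [0.5466, 0.2422, 0.1293]
ee_rot: [-0.64, -0.291, 0.305, 0.642]
wrist_force: [0.1, 0.4, -0.9]
opening: 0.093
t 7.75 tcp [0.5466 0.2422 0.1293] open 0.093 q [ 0.34  0.55  1.59  0.    1.03 -2.1 ]
axes x [ 0.644  0.765 -0.017] y [-0.019 -0.005 -1.   ] z [-0.764  0.645  0.011] zyaw 139.9
F [ 0.09  0.36 -0.86] T [ 0.092  0.01  -0.013] units xyz [ 0.008 -0.022 -0.008]
```

```bash
python3 -m jog '[{"x":0,"y":0,"z":0,"turn":0,"hand":40},{"x":0,"y":0,"z":0,"turn":0,"hand":40},{"x":0,"y":0,"z":0,"turn":0,"hand":40},{"x":0,"y":0,"z":0,"turn":0,"hand":40},{"x":0,"y":0,"z":0,"turn":0,"hand":40},{"x":0,"y":0,"z":0,"turn":0,"hand":40}]' 60
python3 - <<'E'
from h import *
go([.547,.2422,.130])
E
python3 -m jog '[{"x":0,"y":-0.012,"z":0,"turn":-0.25,"hand":40},{"x":0,"y":-0.012,"z":0,"turn":-0.25,"hand":40}]' 60
python3 - <<'E'
from h import *
go([.547,.2422,.130])
E
```

```text
time: 8.35
eef_pos: [0.5459, 0.2421, 0.129]
ee_rot: [-0.64, -0.291, 0.305, 0.642]
wrist_force: [-0.9, 1.7, 0.4]
opening: 0.0553
t 8.35 tcp [0.5459 0.2421 0.129 ] open 0.0553 q [ 0.34  0.55  1.59  0.    1.03 -2.1 ]
axes x [ 0.644  0.765 -0.017] y [-0.02  -0.005 -1.   ] z [-0.765  0.644  0.011] zyaw 139.9
F [-0.9   1.68  0.44] T [ 0.125  0.106 -0.04 ] units xyz [ 0.028 -0.036 -0.026]
time: 8.55
eef_pos: [0.5458, 0.2421, 0.1296]
ee_rot: [-0.633, -0.306, 0.32, 0.636]
wrist_force: [-0.4, 0.6, 2.8]
opening: 0.0549
t 8.55 tcp [0.5458 0.2421 0.1296] open 0.0549 q [ 0.34  0.54  1.59  0.    1.03 -2.15]
axes x [ 0.609  0.793 -0.016] y [-0.02  -0.005 -1.   ] z [-0.793  0.609  0.013] zyaw 142.5
F [-0.39  0.59  2.77] T [ 0.089  0.101 -0.382] units xyz [ 0.027 -0.013 -0.029]
```

```bash
python3 -m jog '[{"x":0,"y":-0.017,"z":0,"turn":-0.3,"hand":40},{"x":0,"y":-0.017,"z":0,"turn":-0.3,"hand":40}]' 60
python3 - <<'E'
from h import *
go([.547,.2422,.130])
E
```

```text
time: 8.75
eef_pos: [0.5458, 0.2421, 0.1304]
ee_rot: [-0.623, -0.323, 0.337, 0.627]
wrist_force: [1.5, 1.4, -4.4]
opening: 0.0551
t 8.75 tcp [0.5458 0.2421 0.1304] open 0.0551 q [ 0.34  0.54  1.59  0.    1.03 -2.21]
axes x [ 0.564  0.826 -0.015] y [-0.02  -0.005 -1.   ] z [-0.825  0.564  0.014] zyaw 145.6
F [ 1.48  1.37 -4.36] T [ 0.161 -0.316 -1.309] units xyz [ 0.027  0.011 -0.032]
```

There were about 3° left before torque climbed again, so the wheel seems to spring back from the stop when released under load. I'll ease off the twist while still gripping, then release.

```bash
python3 -m jog '[{"x":0,"y":0,"z":0,"turn":-0.15,"hand":40},{"x":0,"y":0,"z":0,"turn":0,"hand":40}]' 60
python3 - <<'E'
from h import *
go([.547,.2422,.130])
E
python3 -m jog '[{"x":0,"y":0,"z":0,"turn":0.2,"hand":40},{"x":0,"y":0,"z":0,"turn":0,"hand":40}]' 60
python3 - <<'E'
from h import *
go([.547,.2422,.130])
E
```

```text
time: 8.95
eef_pos: [0.5458, 0.2421, 0.1304]
ee_rot: [-0.621, -0.327, 0.341, 0.625]
wrist_force: [-0.7, 0.0, -0.1]
opening: 0.055
t 8.95 tcp [0.5458 0.2421 0.1304] open 0.055 q [ 0.34  0.54  1.59  0.    1.03 -2.22]
axes x [ 0.554  0.833 -0.015] y [-0.021 -0.004 -1.   ] z [-0.833  0.554  0.015] zyaw 146.4
F [-0.7   0.04 -0.13] T [ 0.121  0.053 -1.536] units xyz [ 0.025  0.012 -0.033]
time: 9.15
eef_pos: [0.5458, 0.2421, 0.1304]
ee_rot: [-0.624, -0.321, 0.335, 0.629]
wrist_force: [0.7, 0.1, -1.2]
opening: 0.0551
t 9.15 tcp [0.5458 0.2421 0.1304] open 0.0551 q [ 0.34  0.54  1.59  0.    1.03 -2.2 ]
axes x [ 0.569  0.822 -0.015] y [-0.021 -0.004 -1.   ] z [-0.822  0.57   0.015] zyaw 145.3
F [ 0.69  0.14 -1.21] T [ 0.138 -0.032 -0.934] units xyz [ 0.026  0.012 -0.032]
```

```bash
python3 -m jog '[{"x":0,"y":0,"z":0,"turn":0.2,"hand":40},{"x":0,"y":0,"z":0,"turn":0,"hand":40}]' 60
python3 - <<'E'
from h import *
go([.547,.2422,.130])
cv2.imwrite("pics/w4.png",env.capture("wrist")[:,:,::-1])
E
```

```text
time: 9.35
eef_pos: [0.5458, 0.2421, 0.1302]
ee_rot: [-0.627, -0.315, 0.33, 0.631]
wrist_force: [0.9, 0.8, -2.1]
opening: 0.0548
t 9.35 tcp [0.5458 0.2421 0.1302] open 0.0548 q [ 0.34  0.54  1.59  0.    1.03 -2.18]
axes x [ 0.584  0.812 -0.015] y [-0.02  -0.004 -1.   ] z [-0.812  0.584  0.014] zyaw 144.3
F [ 0.85  0.77 -2.07] T [ 0.124 -0.099 -0.584] units xyz [ 0.027  0.006 -0.031]
```

```bash
python3 -m jog '[{"x":0,"y":0,"z":0,"turn":0.12,"hand":40},{"x":0,"y":0,"z":0,"turn":0,"hand":40}]' 60
python3 - <<'E'
from h import *
go([.547,.2422,.130])
E
python3 -m jog '[{"x":0,"y":0,"z":0,"turn":0,"hand":93},{"x":0,"y":0,"z":0,"turn":0,"hand":93},{"x":0,"y":0,"z":0,"turn":0,"hand":93},{"x":0,"y":0,"z":0,"turn":0,"hand":93},{"x":0,"y":0,"z":0,"turn":0,"hand":93}]'
python3 - <<'E'
from h import *
go([.547,.2422,.130])
E
```

```text
time: 9.6
eef_pos: [0.5458, 0.2421, 0.1301]
ee_rot: [-0.629, -0.312, 0.327, 0.633]
wrist_force: [1.2, 0.5, -1.9]
opening: 0.0551
t 9.6 tcp [0.5458 0.2421 0.1301] open 0.0551 q [ 0.34  0.54  1.59  0.    1.03 -2.17]
axes x [ 0.592  0.806 -0.016] y [-0.02  -0.005 -1.   ] z [-0.806  0.592  0.014] zyaw 143.7
F [ 1.2   0.45 -1.95] T [ 0.167 -0.08  -0.372] units xyz [ 0.027  0.004 -0.03 ]
time: 10.1
eef_pos: [0.5459, 0.242, 0.1307]
ee_rot: [-0.629, -0.313, 0.327, 0.632]
wrist_force: [-0.7, -1.0, 0.2]
opening: 0.09
t 10.1 tcp [0.5459 0.242  0.1307] open 0.09 q [ 0.34  0.54  1.59  0.    1.03 -2.17]
axes x [ 0.589  0.808 -0.016] y [-0.02  -0.005 -1.   ] z [-0.808  0.59   0.013] zyaw 143.9
F [-0.69 -1.02  0.18] T [0.07  0.073 0.018] units xyz [ 0.028  0.023 -0.026]
```

Released without spring-back loading. I re-grip in place and nudge to verify.

```bash
python3 -m jog '[{"x":0,"y":0,"z":0,"turn":0,"hand":40},{"x":0,"y":0,"z":0,"turn":0,"hand":40},{"x":0,"y":0,"z":0,"turn":0,"hand":40},{"x":0,"y":0,"z":0,"turn":0,"hand":40},{"x":0,"y":0,"z":0,"turn":0,"hand":40}]' 60
python3 -c "
from h import *
go([.547,.2422,.130])"
python3 -m jog '[{"x":0,"y":0,"z":0,"turn":-0.2,"hand":40},{"x":0,"y":0,"z":0,"turn":0,"hand":40}]'
python3 -c "
from h import *
go([.547,.2422,.130])"
python3 -m jog '[{"x":0,"y":0,"z":0,"turn":-0.2,"hand":40},{"x":0,"y":0,"z":0,"turn":0,"hand":40}]'
python3 -c "
from h import *
go([.547,.2422,.130])"
```

```text
time: 10.6
eef_pos: [0.5459, 0.242, 0.1308]
ee_rot: [-0.629, -0.313, 0.327, 0.632]
wrist_force: [-0.3, 0.9, -1.3]
opening: 0.0573
t 10.6 tcp [0.5459 0.242  0.1308] open 0.0573 q [ 0.34  0.54  1.59  0.    1.03 -2.17]
axes x [ 0.589  0.808 -0.016] y [-0.02  -0.005 -1.   ] z [-0.808  0.59   0.013] zyaw 143.9
F [-0.29  0.9  -1.3 ] T [ 0.035  0.028 -0.023] units xyz [ 0.028  0.025 -0.024]
time: 10.8
eef_pos: [0.5458, 0.2421, 0.1308]
ee_rot: [-0.626, -0.319, 0.333, 0.629]
wrist_force: [-0.1, 0.7, 0.6]
opening: 0.0549
t 10.8 tcp [0.5458 0.2421 0.1308] open 0.0549 q [ 0.34  0.54  1.59  0.    1.03 -2.19]
axes x [ 0.575  0.818 -0.016] y [-0.02  -0.005 -1.   ] z [-0.818  0.575  0.014] zyaw 144.9
F [-0.15  0.71  0.58] T [ 0.016  0.043 -0.543] units xyz [ 0.028  0.026 -0.031]
time: 11.0
eef_pos: [0.5458, 0.2421, 0.1309]
ee_rot: [-0.623, -0.324, 0.338, 0.627]
wrist_force: [-1.2, 0.0, 0.0]
opening: 0.055
t 11.0 tcp [0.5458 0.2421 0.1309] open 0.055 q [ 0.34  0.54  1.59  0.    1.03 -2.21]
axes x [ 0.561  0.828 -0.015] y [-0.02  -0.004 -1.   ] z [-0.828  0.561  0.014] zyaw 145.9
F [-1.2   0.01  0.01] T [ 0.101  0.169 -0.899] units xyz [ 0.026  0.031 -0.032]
```

Torque rises at once, 0.54 N m after 1° and 0.9 after 2°, with no plateau. The wheel is at the stop. I ease off, release and lift.

```bash
python3 -m jog '[{"x":0,"y":0,"z":0,"turn":0.2,"hand":40},{"x":0,"y":0,"z":0,"turn":0,"hand":40}]'
python3 -c "
from h import *
go([.547,.2422,.130])"
python3 -m jog '[{"x":0,"y":0,"z":0,"turn":0.05,"hand":40},{"x":0,"y":0,"z":0,"turn":0,"hand":93},{"x":0,"y":0,"z":0,"turn":0,"hand":93},{"x":0,"y":0,"z":0,"turn":0,"hand":93},{"x":0,"y":0,"z":0,"turn":0,"hand":93},{"x":0,"y":0,"z":0,"turn":0,"hand":93},{"x":0,"y":-0.3,"z":0,"turn":0,"hand":93},{"x":0,"y":-0.6,"z":0,"turn":0,"hand":93},{"x":0,"y":-0.9,"z":0,"turn":0,"hand":93},{"x":0,"y":-0.9,"z":0,"turn":0,"hand":93},{"x":0,"y":-0.5,"z":0,"turn":0,"hand":93},{"x":0,"y":0,"z":0,"turn":0,"hand":93},{"x":0,"y":0,"z":0,"turn":0,"hand":93}]'
python3 - <<'E'
from h import *
go([.547,.2422,.130])
for n in("wrist","scene"):cv2.imwrite(f"pics/{n}5.png",env.capture(n)[:,:,::-1])
E
```

```text
time: 11.2
eef_pos: [0.5458, 0.2421, 0.1309]
ee_rot: [-0.626, -0.318, 0.333, 0.63]
wrist_force: [-0.6, 0.7, 0.6]
opening: 0.0548
t 11.2 tcp [0.5458 0.2421 0.1309] open 0.0548 q [ 0.34  0.54  1.59  0.    1.03 -2.19]
axes x [ 0.576  0.817 -0.015] y [-0.02  -0.005 -1.   ] z [-0.817  0.576  0.014] zyaw 144.8
F [-0.58  0.66  0.61] T [ 0.165  0.082 -0.315] units xyz [ 0.027  0.029 -0.031]
time: 12.5
eef_pos: [0.5478, 0.2424, 0.2331]
ee_rot: [-0.627, -0.318, 0.332, 0.629]
wrist_force: [-0.8, -0.2, 0.1]
opening: 0.0927
t 12.5 tcp [0.5478 0.2424 0.2331] open 0.0927 q [ 0.34  0.44  1.49  0.    1.24 -2.19]
axes x [ 0.578  0.816 -0.015] y [-0.019 -0.005 -1.   ] z [-0.816  0.578  0.012] zyaw 144.7
F [-0.75 -0.24  0.14] T [ 0.072  0.046 -0.032] units xyz [ 0.033  3.438 -0.025]
```

View pics/scene5.png

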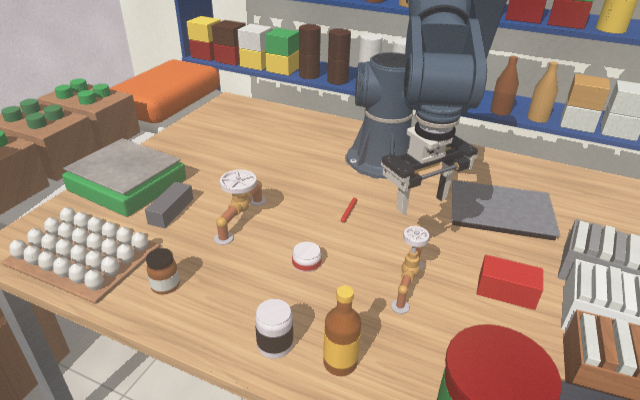

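View pics/wrist5.png

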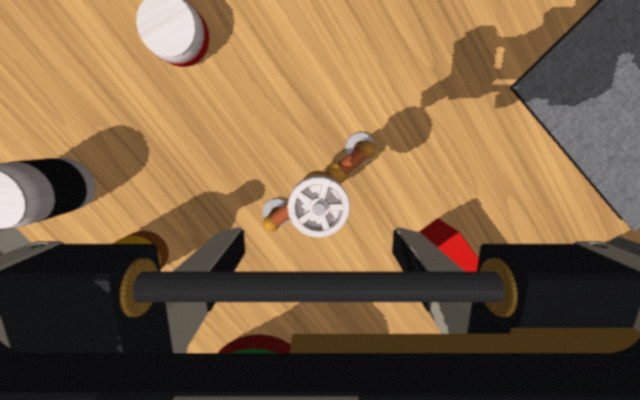

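The scene view shows the small wheel clear of the gripper at (416,237), and the drain wheel looks unchanged. One last check on how far the small wheel rose.

```bash
python3 - <<'E'
from h import *
cr=[]
for f in("scene0","scene3","scene5"):
    im=cv2.imread(f"pics/{f}.png");c=im[218:278,385:445];cr.append(cv2.resize(c,(260,260),interpolation=2))
    g=im[225:262,413:418].astype(int).min(2).mean(1);print(f,g.astype(int).tolist())
cv2.imwrite("pics/cmp2.png",np.hstack(cr))
i=env.camera_info("scene");K=i["intrinsics"];E=i["extrinsics"]
for z in(.132,.157):
  for dx,dy in((0,0),(-.0255,-.0113)):
    p=E@np.array([.547+dx,.242+dy,z,1]);print(z,K[0][0]*p[0]/-p[2]+K[0][2],-K[1][1]*p[1]/-p[2]+K[1][2])
E
```

```text
scene0 [129, 129, 126, 124, 124, 126, 130, 130, 141, 206, 217, 214, 214, 198, 193, 189, 169, 180, 206, 202, 193, 209, 215, 221, 221, 199, 188, 186, 184, 147, 93, 79, 86, 95, 110, 115, 104]
scene3 [132, 200, 220, 218, 215, 209, 201, 197, 194, 187, 212, 213, 203, 208, 218, 225, 226, 209, 197, 197, 196, 185, 130, 105, 121, 124, 126, 128, 113, 99, 89, 88, 89, 96, 112, 116, 106]
scene5 [145, 213, 219, 217, 217, 210, 198, 192, 181, 196, 210, 209, 208, 206, 219, 230, 224, 205, 197, 196, 195, 163, 117, 121, 126, 124, 130, 129, 113, 99, 89, 87, 88, 96, 113, 117, 107]
0.132 413.84151675317247 243.08477082896718
0.132 411.9977766063265 235.19074313292248
0.157 415.3430146472978 234.26797539598945
0.157 413.4439533176219 226.45548616820463
```

View pics/cmp2.png

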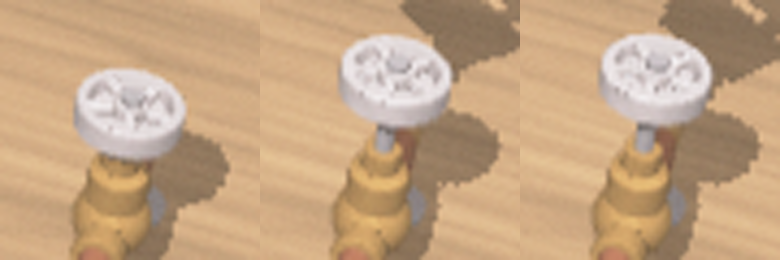

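The rim rose about 8.2 px, or 23.5 mm, which is consistent with full opening from a start of about 0.08 rad. Everything is clear, so I hand in.

```bash
python3 -c "
from plant import env
print(env.hand_in(), env.get_obs()['time'])"
```

```text
the job is handed in; nothing more can be done
the job is handed in; nothing more can be done
```

The small feed valve is open to its stop and released. The arm is clear about 100 mm above the wheel, and I handed in at about 12.6 s of the 32 s allowed.

- **Opening:** I gripped the small wheel across its rim and turned it about 68° counter-clockwise while rising with it. Torque then jumped from 0.35 to 2.6 N m at the stop.
- **Correction after the first release:** on re-gripping, the wheel had a few degrees left before the stop, probably because it sprang back when I let go under load. I turned it back to the stop, eased the twist off and released it.
- **Stop check:** I re-gripped once more and nudged it. Torque rose at once (0.54 N m after 1°, 0.9 N m after 2°), so the wheel was at the stop. I eased off to about 0.3 N m, let go and lifted.
- **Last pictures:** the wheel rose about 23.5 mm, which fits full opening from a start near 0.08 rad.
- **Drain:** I never touched the drain wheel. It looks unchanged in the pictures, with only a slight overall brightness difference.
- **Check that disagreed:** one height estimate, from fitting an ellipse to the rim after the first release, gave only 16 mm of rise. I put this down to the fit including the rim's side. The edge comparison and the torque checks did not support it.

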